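# Set the length stop of a pipe jig and slide the pipe up to it

### The job

Push the blue sliding stop along the rail of the pipe cutting jig until it clicks into the notch marked by the red tag, then push the copper pipe along its channel until its end rests against the stop, leaving the stop in its notch. Use the fingertips only to push: the pipe must not be lifted out of its channel, and the other things on the worktop must be left where they are.

Things in the scene. Friction and masses are not known exactly. Their poses are not given: they have to be found in the camera images.
- stop (a joint): Position (m) of the blue stop along the jig's y, 0 to 0.19, growing to the robot's left. Friction about 1.5 N. Notches at 0.030, 0.095 and 0.160: from about 5 mm before one a sprung ball drops in (the pushing force dips to nothing) and centres the stop over the last 2 mm or so; pushing it out takes 8 to 18 N. It starts between the first two notches; the way to the third leads through the second.
- stop_line (a point): Middle of the white line across the stop's top, 62 mm above the worktop; axes as the jig's. The stop is a block 96 mm wide (x), 90 mm long (y), from 22 to 62 mm above the worktop (a 28 mm wide tongue under its middle goes lower): too big to grip. Its flat end faces lie 45 mm either side of the line along y. In a notch, the line is level with that notch's tag along y.
- stop_face (a point): Centre of the stop's end face on the pipe's side (the jig's -y side), at the height of the pipe's axis, 26 mm above the worktop; the pipe's front end must come to rest here.
- red_tag: Red plastic tag, 24 x 20 x 6 mm, flat on the far (+x) edge of the jig beside one of the notches, its centre in line with it along y; origin at the centre of its underside, axes as the jig's. A yellow and a green tag of the same size mark the other two notches; which is which varies.
- jig: Fixed aluminium base 160 (x) x 600 (y) x 12 mm, origin at the centre of its underside, yaw within 0.2 rad. Along its middle (x = 0), over all its length, runs a 30 mm wide channel, floor at z = 12 mm; its walls and rails (out to x = +-44 mm) rise to z = 20 mm. Grey saw guides at x = +-64 mm, y = -18 mm, 24 x 35 mm, reach z = 44 mm. Apart from tags, stop and pipe nothing else stands on it.
- pipe_center (a point): Centre of the copper pipe, 28 mm in diameter and 180 mm long, about 0.13 kg, lying loose in the channel along the jig's y; its axis is 26 mm above the worktop, its top 40 mm. It starts on the -y side of the stop, at least 60 mm away from it, and slides with about 1 N.
- pipe_front (a point): Centre of the pipe's end nearest the stop, 90 mm from the pipe's centre towards the jig's +y.
- pipe: The same pipe; origin at its centre, y along the pipe (it may roll).
- spanner: steel spanner, 190 mm long, lying flat between the robot and the jig
- torch: blue plastic torch, 155 mm long, 48 mm at its head, lying beyond the jig
- bowl: white ceramic bowl of radiator caps, 150 mm across, 55 mm high, at the back left
- tape: yellow tape measure, 62 x 34 x 62 mm, standing beyond the jig's left end
- valve: brass radiator valve with a white head, 38 mm across, 78 mm high, standing between the robot and the jig
- driver: screwdriver lying beyond the jig, left of the torch
There are look-alikes about, which are no part of the job. Leave any green or yellow look-alike of the pipe alone.

How it is judged:
On the way, in this order (a step that is already met when the one before it is completed fails the run):
1. the stop sits in the notch of the red tag (y of stop_line in the frame of red_tag between -0.003 and 0.003 m and velocity of joint stop between -0.01 and 0.01 m/s), for 0.2 s.
2. the pipe's end rests against the stop in that notch (all of step 1 and distance between pipe_front and stop_face below 0.005 m and height (world z) of pipe_center below 0.031 m and linear speed of pipe below 0.01 m/s), for 0.2 s.
At the end, for the whole second after the job is handed in: the white line on the stop is within 3 mm of the red tag's centre along the rail, the front end of the pipe is within 5 mm of the stop's face, the pipe lies down in its channel, and both are at rest (all of step 2); the robot touches nothing.
It fails at once if the pipe is lifted (its centre more than 14 mm above where it lies) (height (world z) of pipe_center above 0.04 m).
It fails at once if the spanner, torch, bowl, tape measure, valve or screwdriver is moved more than 20 mm (distance of any of spanner, torch, bowl, tape, valve, driver from where it was at the start of the episode above 0.02 m).
It also fails if it takes over 64 s, if anything falls off the work surface, if the arm or the gripper's body presses on something with over 40 N, if the wrist force passes 120 N, or if a joint passes its speed limit or range.

### The arm

A 6-joint arm with a two-finger parallel gripper is mounted at the origin on the work surface. World frame = base frame: x ahead of the robot, y to its left, z up, the work surface at z = 0. Lengths are in m, angles in rad, forces in N, time in s.
With the tool pointing down it reaches from about 0.4 to 0.825 m from the base axis. Payload 7 kg.
Tool frame: the origin (TCP) lies at the very end of the fingers, on their centre line; the grasp point (between the pads) lies 19 mm behind it (ctrl.pinch_z is the distance from the TCP to the grasp point, in m); z points along the fingers, y is the line along which they close (so a half turn about z gives the same grasp; the last joint's range is limited). The gripper opens to 85 mm and grips with 20 to 120 N. Pads are 22 mm wide; open, the fingers measure 114 mm over their backs; the gripper's body (76 mm by 85 mm) begins 54 mm behind the grasp point. The pads swing forward as they close: fully open they stand 13 mm farther back than shut.
Start: joints at [0.288, 0.359, 0.012, 0, -1.224, -0.288], TCP at [0.675, -0, 0.231] pointing down, gripper open.
Joint ranges: [-3.07, 3.07], [-1.43, 2.12], [-1.02, 1.25], [-3.03, 1.67], [-3.05, -0], [-3.03, 3.03]. Speed limits (rad/s): [2.39, 2.39, 3.01, 3.14, 3.14, 3.14].

### API

Orientations are given as a unit quaternion [w, x, y, z].
In Python, from plant import ctrl, eoat, ik, monitor, vision, close_job gives the robot as it stands. Calls block until the motion is done:
- ctrl.move_ptp(position, orientation): joint-space move of the TCP to a pose.
- ctrl.movel(position, ori=None, rate=0.15): straight line of the TCP; ori=None keeps the orientation; rate is the mean speed in m/s.
- ctrl.movej(angles): joint-space move.
- eoat.open_jaws() and eoat.grasp(): open the fingers fully, or close them until they stop; the grip force is fixed at half the most.
- ctrl.sleep(seconds).
- ik(position, orientation): joint angles nearest the present ones, or None.
- monitor.get_state(): the state.
- vision.camera(name): name is "scene" or "side" or "wrist"; returns the picture (480x640x3 uint8, red, green, blue); there is no depth.
- vision.get_calibration(name): a dict with "K" (3x3 intrinsics, pixels), "cam_to_world" (4x4, takes a point from camera to world coordinates). Camera axes: x right, y down, z forward; pixel columns grow to the right and rows downward; lengths in m; the calibration is good to about 2 mm. A picture is of the moment at which its call begins: read the wrist's pose just before it. get_calibration takes no time and is no camera call; for the wrist camera it gives the pose at the moment of the call.
A pose or a line that the arm cannot do raises ctrl.PlanningError and nothing moves.
- close_job(): hands the job in; it is judged then, once.
The state is a dict: "t": time; "joint_positions": joint angles; "dq": joint speeds; "tau": joint torques, N m; "eef_pos": TCP position; "ee_rot": TCP orientation; "contact_force": force on the tool from outside, world axes, zero at the start; "moment": the same for the moment, N m; "finger_gap": opening from 0.0 (shut) to 1.0 (fully open); "grasp_force": force on a finger pad.
Only numpy, scipy, OpenCV 4.12 (cv2) and the standard library are available. Lean on these libraries where they do the work, as an engineer would, in place of code of your own. Each camera call takes 0.05 s, during which the arm holds its last target. There are 200 camera calls.

## Working session

There is one attempt and no reset: what is moved stays moved. The work goes in short steps, each a Python script; the robot and the scene stay as the last script left them, time stands still between calls to the robot, and variables do not carry over. Pictures are saved under pics/ and viewed, at most 10 in all, crops included, and the job is handed in when it is done.

```bash
ls; mkdir -p pics; python3 - <<'E'
from plant import ctrl,monitor,vision
import cv2
for n in ("scene","side"):
    im=vision.camera(n); cv2.imwrite(f"pics/{n}0.png",im[:,:,::-1]); c=vision.get_calibration(n); print(n,c["K"],c["cam_to_world"])
s=monitor.get_state();print(s["t"],s["eef_pos"],s["ee_rot"])
E
```

```text
pics
scene [[497.95616663   0.         313.69836097]
 [  0.         497.95616663 247.08595435]
 [  0.           0.           1.        ]] [[ 0.32914344  0.7757776  -0.53836206  1.19246711]
 [ 0.94427831 -0.27146706  0.18612929 -0.14946267]
 [-0.00175263 -0.56962685 -0.82190156  1.04328006]
 [ 0.          0.          0.          1.        ]]
side [[547.49947537   0.         322.09893174]
 [  0.         547.49947537 234.1018361 ]
 [  0.           0.           1.        ]] [[ 0.69029039 -0.5168466   0.50632871 -0.23303679]
 [-0.72351604 -0.48837995  0.48786224 -0.72727668]
 [-0.00486914 -0.70310356 -0.71107079  1.2147026 ]
 [ 0.          0.          0.          1.        ]]
0.1 [ 6.74559897e-01 -3.56295642e-05  2.30439846e-01] [-5.90135490e-04 -7.07070985e-01  7.07142161e-01  4.88652768e-04]
```

View pics/scene0.png

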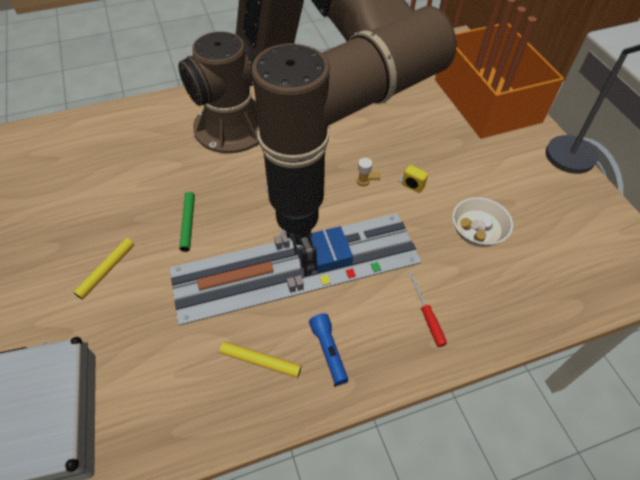

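View pics/side0.png

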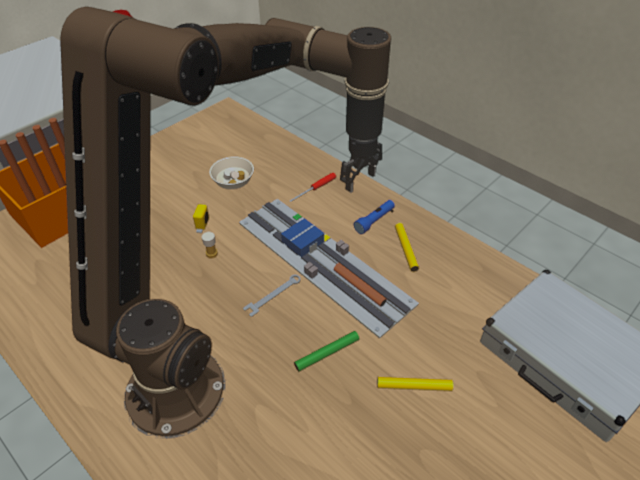

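The red tag at (351,273) in scene is the middle notch, with yellow at (325,280) and green at (376,267). The stop is at (331,248) and the copper pipe at (235,275). Look-alikes: yellow tubes at (105,268) and (260,359), a green tube at (187,221), copper rods in the box at (500,50), and the blue torch at (328,348). By colour and position in the channel, I choose the copper pipe on the jig and the blue block.

```bash
cat > h.py <<'E'
import numpy as np,cv2
from plant import ctrl,eoat,ik,monitor,vision,close_job
def ray(px,z,c):
    K,T=np.array(c["K"]),np.array(c["cam_to_world"])
    d=T[:3,:3]@np.linalg.solve(K,[px[0],px[1],1.]); o=T[:3,3]
    return o+d*(z-o[2])/d[2]
R={"red":((0,170,110),(5,255,255)),"yellow":((24,150,120),(34,255,255)),"green":((50,120,80),(75,255,255)),
   "blue":((100,130,50),(125,255,255)),"copper":((5,110,60),(13,255,255))}
def blobs(im,col,amin=20):
    m=cv2.inRange(cv2.cvtColor(im,cv2.COLOR_RGB2HSV),*R[col])
    if col=="red": m|=cv2.inRange(cv2.cvtColor(im,cv2.COLOR_RGB2HSV),(172,170,110),(180,255,255))
    n,l,s,c=cv2.connectedComponentsWithStats(m)
    return [(s[i,4],c[i],l==i) for i in range(1,n) if s[i,4]>=amin]
E
python3 - <<'E'
from h import *
np.set_printoptions(precision=4,suppress=True)
Z={"red":.018,"yellow":.018,"green":.018,"blue":.05,"copper":.036}
for n in("scene","side"):
    im=cv2.imread(f"pics/{n}0.png")[:,:,::-1].copy(); c=vision.get_calibration(n)
    for k in R:
        for a,p,m in blobs(im,k,15):
            w=ray(p,Z[k],c)
            if .4<w[0]<1 and abs(w[1])<.4: print(n,k,a,p,w[:2])
    x0,y0,x1,y1=(160,205,430,325) if n=="scene" else (230,190,430,340)
    cv2.imwrite(f"pics/{n}0c.png",cv2.resize(im[y0:y1,x0:x1,::-1],None,fx=2.9,fy=2.9,interpolation=cv2.INTER_CUBIC))
E
```

```text
scene red 42 [350.381  272.9762] [0.6221 0.1414]
scene red 412 [433.7087 325.835 ] [0.8145 0.2672]
scene yellow 43 [324.8605 279.5116] [0.619  0.0769]
scene yellow 880 [260.2125 358.65  ] [ 0.7606 -0.1237]
scene green 46 [375.5 266.5] [0.6251 0.206 ]
scene blue 1174 [331.1899 249.7181] [0.5631 0.1128]
scene blue 968 [328.3719 346.3802] [0.7954 0.0202]
scene copper 815 [234.3718 274.9325] [ 0.5464 -0.1252]
scene copper 127 [434.2126 326.8661] [0.8238 0.2598]
side red 151 [323.9735 180.1854] [0.8103 0.2674]
side yellow 360 [405.9667 244.8056] [ 0.7598 -0.1212]
side yellow 28 [325.9643 237.2857] [0.6173 0.0757]
side green 27 [296.8519 216.5185] [0.6208 0.2063]
side blue 335 [375.1164 214.9552] [0.7694 0.01  ]
side blue 252 [295.9881 228.8294] [0.5583 0.1446]
side blue 322 [307.3075 237.4938] [0.5558 0.094 ]
side copper 65 [323.3846 180.3077] [0.7928 0.2534]
side copper 554 [359.4007 283.5523] [ 0.5377 -0.1273]
```

View pics/scene0c.png

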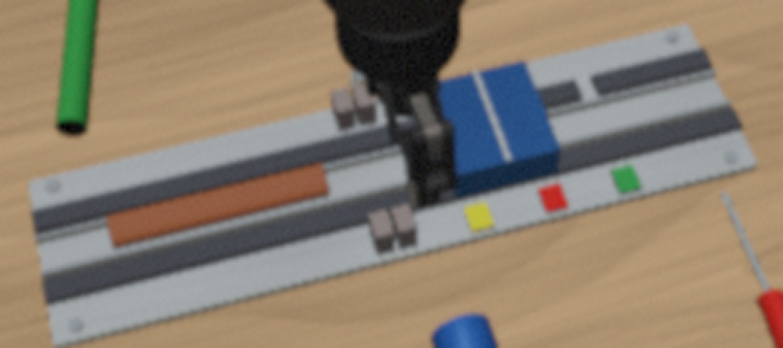

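The crop confirms the copper pipe in the channel, the blue block with its white line from (475,72) to (510,160) in the crop, and the red tag in the middle at (553,198). Next I get the yaw from the jig corners and the line position.

```bash
python3 - <<'E'
from h import *
np.set_printoptions(precision=4,suppress=True)
c=vision.get_calibration("scene"); f=lambda u,v,z:ray((u/2.9+160,v/2.9+205),z,c)[:2]
P=[f(55,345,.012),f(755,165,.012),f(31,180,.012),f(688,27,.012)]
print(np.array(P)); o=np.mean(P,0)
print("len",np.linalg.norm(P[1]-P[0]),np.linalg.norm(P[3]-P[2]),"wid",np.linalg.norm(P[0]-P[2]))
for a,b in((0,1),(2,3)):
    d=P[b]-P[a]; print("yaw",np.arctan2(-d[0],d[1]))
yaw=np.mean([np.arctan2(-(P[b]-P[a])[0],(P[b]-P[a])[1]) for a,b in((0,1),(2,3))])
ey=np.array([-np.sin(yaw),np.cos(yaw)]); ex=np.array([np.cos(yaw),np.sin(yaw)])
J=lambda p:np.array([(p-o)@ex,(p-o)@ey])
print("o",o,yaw,"red",J(np.array([.6221,.1414])),"line",J(f(475,72,.062)),J(f(510,160,.062)))
im=cv2.imread("pics/scene0.png")[:,:,::-1].copy()
a,p,m=max((b for b in blobs(im,"copper") if b[1][0]<300),key=lambda b:b[0])
ys,xs=np.nonzero(m); q=np.array([J(ray(t,.036,c)[:2]) for t in zip(xs,ys)]); print("pipe",q.min(0),q.max(0))
E
```

```text
[[ 0.6168 -0.2757]
 [ 0.6459  0.3179]
 [ 0.4574 -0.2667]
 [ 0.4904  0.3268]]
len 0.5942299918493851 0.5944297833729625 wid 0.15961344304943642
yaw -0.04900645028684489
yaw -0.05553495169246623
o [0.5526 0.0256] -0.052270700989655555 red [0.0633 0.1193] line [-0.0479  0.0852] [0.0453 0.0866]
pipe [-0.0139 -0.2385] [ 0.017  -0.0611]
```

```bash
cat >> h.py <<'E'
from scipy.spatial.transform import Rotation as Rn
yaw=-.0523; o=np.array([.5526,.0256])
ex=np.array([np.cos(yaw),np.sin(yaw)]); ey=np.array([-np.sin(yaw),np.cos(yaw)])
q=(Rn.from_euler("z",yaw)*Rn.from_quat([-.70711,.70711,0,0])).as_quat(); Q=np.array([q[3],q[0],q[1],q[2]])
def W(x,y,z): return np.array([*(o+ex*x+ey*y),z])
def J(p): d=np.array(p)[:2]-o; return np.array([d@ex,d@ey])
def st():
    s=monitor.get_state(); f=np.array(s["contact_force"]); return s["t"],J(s["eef_pos"]),s["eef_pos"][2],np.array([f[:2]@ex,f[:2]@ey,f[2]])
E
cat > push.py <<'E'
from h import *
np.set_printoptions(precision=4,suppress=True)
eoat.grasp()
ctrl.move_ptp(W(0,-.004,.10),Q)
ctrl.movel(W(0,-.004,.036),Q,rate=.1); print(*st())
f0=st()[3][1]
y=.024; ctrl.movel(W(0,y,.036),Q,rate=.05)
while y<.068:
    y+=.002 if y<.05 else .001
    ctrl.movel(W(0,y,.036),Q,rate=.03)
    t,p,z,f=st(); print(round(t,2),p[1].round(4),(f[1]-f0).round(2))
    if y>.053 and abs(f[1]-f0)>4.5: break
cv2.imwrite("pics/s1.png",vision.camera("scene")[205:325,160:430,::-1].repeat(3,0).repeat(3,1)[:590,:800])
E
python3 push.py
```

```text
2.4083 [ 0.0006 -0.0039] 0.03643086440401842 [ 0.1719  0.6456 -0.7406]
3.37 0.0259 0.07
3.62 0.028 -1.2
3.87 0.0301 -0.38
4.12 0.0321 -0.76
4.37 0.0342 -1.02
4.62 0.0362 -0.33
4.87 0.0382 0.42
5.12 0.0402 -1.55
5.37 0.0421 -2.07
5.62 0.0441 -1.52
5.87 0.046 -2.86
6.12 0.048 -3.77
6.37 0.0504 -0.76
6.62 0.0513 -1.26
6.87 0.0521 -1.3
7.12 0.053 -2.26
7.37 0.0541 -1.47
7.62 0.0552 -1.62
7.87 0.0562 -2.66
8.12 0.0573 -1.5
8.37 0.0582 -0.99
8.62 0.0592 -0.36
8.87 0.0601 -0.38
9.12 0.061 -1.36
9.37 0.0621 -0.25
9.62 0.0632 -1.33
9.87 0.0642 -0.57
10.12 0.0651 -1.17
10.37 0.0657 -3.11
10.62 0.0666 -4.31
10.87 0.067 -8.65
```

View pics/s1.png

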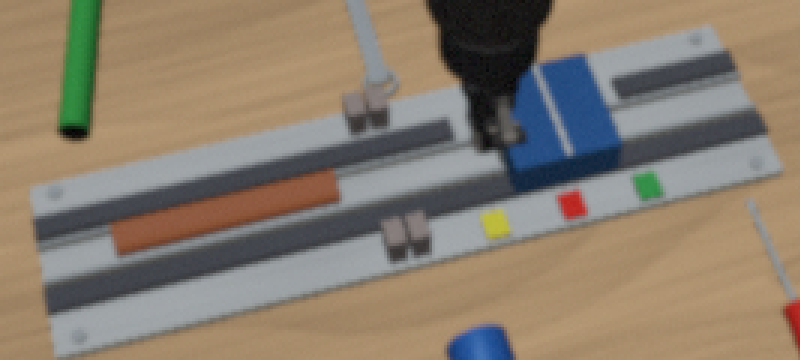

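Friction, a dip to about nothing, then a rise to 8.6 N: the stop is seated in the notch. The white line, (538,65) to (570,155) in the crop, looks aligned with the red tag at (571,205). I back off, check that in numbers, and move behind the pipe.

```bash
cat > p2.py <<'E'
from h import *
np.set_printoptions(precision=4,suppress=True)
ctrl.movel(W(0,.04,.036),Q,rate=.08)
ctrl.movel(W(0,.03,.11),Q,rate=.15)
ctrl.move_ptp(W(0,-.285,.11),Q)
im=vision.camera("scene"); c=vision.get_calibration("scene")
cv2.imwrite("pics/s2.png",cv2.resize(im[205:325,160:430,::-1],None,fx=2.9,fy=2.9,interpolation=cv2.INTER_CUBIC))
a,p,m=[b for b in blobs(im,"red") if b[1][0]<400][0]; print("red",J(ray(p,.018,c)))
# bluish block: bright, unsaturated pixels inside its hull = white line
a,p,m=max((b for b in blobs(im,"blue") if b[1][1]<300),key=lambda b:b[0])
h=cv2.convexHull(np.argwhere(m)[:,::-1].astype(np.int32)); k=np.zeros(m.shape,np.uint8); cv2.fillConvexPoly(k,h,1)
k=cv2.erode(k,np.ones((5,5))); hsv=cv2.cvtColor(im,cv2.COLOR_RGB2HSV)
ys,xs=np.nonzero((k>0)&(hsv[...,1]<110)&(hsv[...,2]>100)); L=np.array([J(ray(t,.062,c)) for t in zip(xs,ys)])
print("line",len(L),L.mean(0),L.min(0),L.max(0))
hp=np.array([J(ray(t,.062,c)) for t in h[:,0]]); print("block y range",hp.min(0),hp.max(0))
ctrl.movel(W(0,-.285,.026),Q,rate=.1); print(*st())
E
python3 p2.py
```

```text
red [0.0633 0.1192]
line 102 [0.0028 0.1209] [-0.0399  0.1166] [0.0454 0.1251]
block y range [-0.0461  0.0701] [0.0648 0.163 ]
14.3083 [ 0.0005 -0.2851] 0.026565631652745243 [-0.2708  0.3078  0.1994]
```

View pics/s2.png

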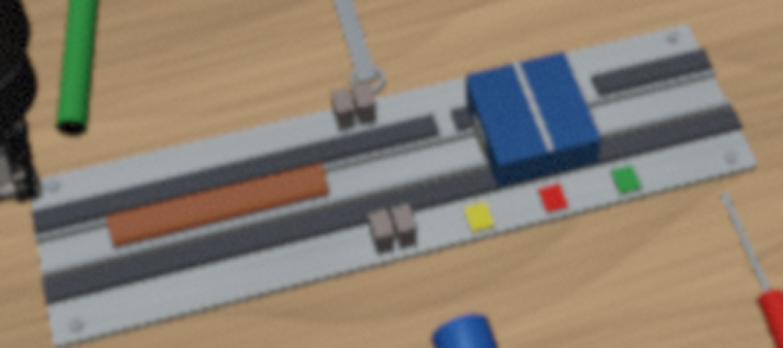

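The line reads 0.1209 against the tag's 0.1192. That is within calibration error, so the stop is seated. The picture shows the block clear and the pipe untouched at (218,205). Now I push the pipe.

```bash
cat > p3.py <<'E'
from h import *
np.set_printoptions(precision=4,suppress=True)
def fy():
    v=[]
    for _ in range(4): v.append(st()[3][1]); ctrl.sleep(.02)
    return np.mean(v)
f0=fy()
ctrl.movel(W(0,-.25,.026),Q,rate=.06)
ctrl.movel(W(0,-.15,.026),Q,rate=.04); print(st()[0],fy()-f0)
y=-.15; hits=0
while y<-.105:
    y+=.002 if y<-.125 else .001
    ctrl.movel(W(0,y,.026),Q,rate=.03); f=fy()-f0
    print(st()[1][1].round(4),f.round(2),end=' | ')
    if f<-3.5: break
print(st()[0])
ctrl.movel(W(0,y-.03,.026),Q,rate=.05)
ctrl.movel(W(0,y-.04,.12),Q,rate=.15)
ctrl.move_ptp(W(0,-.28,.2),Q)
im=vision.camera("scene"); cv2.imwrite("pics/s3.png",cv2.resize(im[205:325,160:430,::-1],None,fx=2.9,fy=2.9,interpolation=cv2.INTER_CUBIC))
c=vision.get_calibration("scene")
a,p,m=max((b for b in blobs(im,"copper") if b[1][0]<400),key=lambda b:b[0])
ys,xs=np.nonzero(m); L=np.array([J(ray(t,.036,c)) for t in zip(xs,ys)]); print("pipe",L.min(0),L.max(0),*st())
E
python3 p3.py
```

```text
17.7583 -0.08947849326217444
-0.1479 -0.37 | -0.1459 0.3 | -0.1439 -0.09 | -0.1419 0.23 | -0.1399 -0.13 | -0.1379 0.53 | -0.1359 -0.14 | -0.1339 -0.11 | -0.1319 0.19 | -0.1299 -0.37 | -0.1279 0.14 | -0.1259 0.07 | -0.1239 0.24 | -0.1229 -0.03 | -0.122 -0.71 | -0.1209 -0.67 | -0.1199 -0.01 | -0.1189 -0.66 | -0.1179 0.02 | -0.1169 -0.48 | -0.1159 -0.2 | -0.115 0.04 | -0.1139 -0.17 | -0.1133 -4.05 | 25.425
pipe [-0.0139 -0.1029] [0.0168 0.0744] 27.6583 [-0.0007 -0.2799] 0.19867644189975325 [-0.1531 -0.3779 -1.0378]
```

View pics/s3.png

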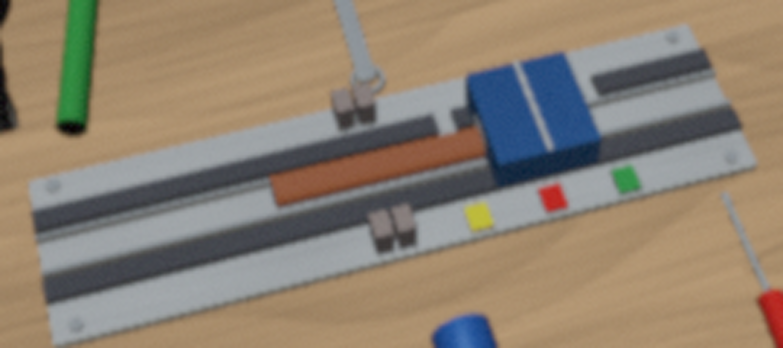

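The pipe's front end, at (483,143) in the crop, is against the stop. The white line hasn't moved, and the contact force rose sharply to 4 N as the pipe met the stop. Handing in.

```bash
python3 -c "
from h import *
eoat.open_jaws(); print(close_job())"
```

```text
the job is handed in; nothing more can be done
None
```

The job is handed in: the blue stop is seated in the red-tag (middle) notch and the copper pipe rests against it in its channel, at about 28 s of the 64 s allowed; no verdict was returned.

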